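# Slide the feed-cup sled under the lips of the feeding dock and seat it

## Robot

A 6-joint arm with a two-finger parallel gripper is mounted at the origin on a cart in front of the work surface, level with it; the furniture and walls round the work are solid. World frame = base frame: x ahead of the robot, y to its left, z up, the work surface at z = 0. Lengths are in mm, angles in degrees, forces in N, time in s.
With the tool pointing down it reaches from about 300 to 850 mm from the base axis. Payload 4.2 kg.
Tool frame: the origin (TCP) lies between the finger pads; the fingertips stand ahead of it and the grasp point (between the pads) lies 8 mm behind it (env.tip_reach is the x of the fingertips in the tool frame, in mm); x points along the fingers, y is the direction in which the jaws open and shut, and the axes are right-handed (so a half turn about x gives the same grasp; the last joint's range is limited). The gripper opens to 91 mm and grips with 3 to 60 N. Pads are 32 mm wide; open, the fingers measure 118 mm over their backs; the gripper's body (76 mm by 178 mm) begins 60 mm behind the grasp point.
Start: joints at [-66.463, 18.312, 89.639, -0, 72.044, -1.146], TCP at [240.125, -522.48, 195.776] pointing down, gripper open.
Joint ranges: [-177.97, 177.97], [-48.28, 115.42], [12.27, 149.76], [-77.06, 257.06], [2.81, 150.46], [-146.56, 146.56]. Speed limits (degrees/s): [147.25, 147.25, 180, 180, 180, 180].

## Interface

Orientations are given as [roll, pitch, yaw] about the fixed x, y, z axes, in that order (R = Rz(yaw) Ry(pitch) Rx(roll)).
In Python, from workcell import env, cams gives the robot as it stands.
- The arm moves only by the tool arm_command, never from a script. Its argument "deltas" is a list of rows, each a list of 3 entries, a list of its own where there are three numbers: the opening, from 0 (shut) to 1 (fully open), then the shift along the world's x, y, z in mm, then the turn about the world's z in rad. A call has 1 to 20 rows; each row is the pose to reach, as a shift and turn from the pose commanded when the call began; what a row does not reach only later rows make up. A row lasts 1/10 s, in which the tool goes at most 50 mm and 8.59 degrees, less where a joint would pass 70% of its speed; a pose out of reach is approached as far as the arm can. A call with a gripper value outside its range is refused whole. The fingers move at their own pace and stop on an object; "grip_force" is the grip in N (left out, the last holds). Time passes only in rows, so rows that repeat a pose let the fingers close. It gives the time, the measured TCP pose, the force and the opening at its end, in the units of the state.
- env.state(): the state, without advancing time (a new reading comes with each control period).
- cams.grab_frame(name): name is "scene" or "top"; returns a dict with "img" (400x640x3 uint8, red, green, blue), "K" (3x3 intrinsics, pixels), "rvec" (rotation vector, rad) and "tvec" (3), from world to camera coordinates, as OpenCV has them. Camera axes: x right, y down, z forward; pixel columns grow to the right and rows downward; lengths in mm; the calibration is good to about 2 mm. A picture is of the moment at which its call begins. There is no depth.
- env.job_done(): hands the job in, once; it reports no verdict.
Trained networks look in a picture, given as the dict that the camera call returned (one of the last four; its "shot" number tells which), for a name from the list of things; names that differ only in an ending like _2 or _b are one class to them, and where a whole thing is asked for, a point or a joint stands for the part that bears it (a point fixed in the world has none). Each returns a list of dicts, best first, with "conf" (0 to 1); they miss things now and then, are a little off and sometimes report something else, mostly with a low value. They report only what shows in the picture. A call takes as long as a camera call.
- cams.silhouettes(picture, name): "region" (400x640 bool, what is visible of it) and "centre" ([column, row] in pixels, amid what is visible of it).
The state is a dict: "time_s": time; "qpos": joint angles; "qvel": joint speeds; "effort": joint torques, N m; "ee_pos": TCP position; "ee_rot": TCP orientation; "force": force on the tool from outside, world axes, zero at the start; "torque": the same for the moment, N m; "gripper_width": finger opening in mm.
Only numpy, scipy, OpenCV 4.12 (cv2) and the standard library are available. Lean on these libraries where they do the work, as an engineer would, in place of code of your own. Each camera call takes 0.05 s, during which the arm holds its last target.

## Task

Put the feed-cup sled away in the feeding dock: with its nose first, slide it along the dock's raised green deck and under the two overhanging lips, against the sprung orange pad, until its tail clears the edge of the deck, then let it down so that it lies flat on the pocket floor, trapped between pad and deck edge, and let go. Go gently: feel for the place, do not ram the pad against its end stop or wedge the sled in the dock, keep the sled upright, and leave the things standing around alone.

Things in the scene. Friction and masses are not known exactly. Their poses are not given: they have to be found in the camera images.
- dock: Feeding dock fixed on the table, 226 x 130 mm, 31 high: grey base, white sides, steel lips. Origin: table height, mid-channel. +x is the direction in which the sled slides in, y across, z up. In mm: white cheeks 25.5 high form a channel 74 wide (y -37 to 37) from x = -30 to 80; before it, lead-ins flare to about 92 wide at x = -66.
- dock_lips (a point): Point on the dock's centre line where the two steel lips begin: dock x = 0, at the height of their undersides, z = 25.5 mm. The lips run from dock x = 0 to 80, 6 mm thick (tops at z = 31.5), and leave a gap 54 mm wide (y -27 to 27) for the sled's cup. Axes as the dock.
- deck_edge (a point): NOMINAL deck edge: dock x = -30, z = 15 mm. Green deck (top z = 15) ends there in a 5 mm step down to the pocket floor (z = 10). Deck, floor and orange pad form one rigid insert, set anew each start up to 12 mm forward or back along dock x; this point does not follow the setting: feel for the real edge. Seated: sled tail against the edge, sled_center 50 mm past it, at z = 14. Axes as the dock.
- pad_face (a point): NOMINAL resting face of the sprung orange pad: dock x = 62, z = 17.5 mm, pad 50 wide, 12 high. Shifted by the same unknown setting as the deck edge (not followed). The sled meets the pad 8 mm before its tail clears the edge; the pad pushes back 3 N at first, about 8 N when the tail clears, and meets a hard stop 3 mm further (10 N, then rising steeply). Axes as the dock.
- sled_center (a point): Feed-cup sled, loose: blue foot plate 100 long (x) x 70 wide (y) x 8 mm thick, 0.11 to 0.22 kg; a steel cup (44 across, 38 high) stands on its front half at x = 20, an upright grip tab near the tail. This point is the centre of the foot plate, 4 above its underside (on the table: z = 4 mm). x points to the nose, z up.
- sled_tab (a point): Grip point on the sled's upright tab, 36 towards the tail from sled_center and 41 above it (45 above the sled's underside). The tab is 10 thick along the sled's x, 30 wide along y, and its top is 64 above the sled's underside; take it from above with the fingers closing along the sled's x. Axes as sled_center.
- sled_nose (a point): Middle of the sled's front edge, 50 ahead of sled_center, half-way up the foot plate. Axes as sled_center.
- incubator_catch (a point): Catch on the closed clear door of the tall grey incubator (500 mm high) at the back of the table, 262 mm above the table; it stands 35 mm proud of the door and is the incubator's nearest point to the robot. Its front runs on slantwise to the right and away, about 0.26 rad from the y axis. Do not sweep the arm or the gripper's body against it: swing across closer to the robot.
- nail_brush: Purple nail brush, 30 x 86 x 55 mm, bystander; origin under its centre.
- steel_bowl: Grey-blue pet bowl, 129 mm across, 39 high, bystander; origin under its centre.
- food_cup: Small feed cup with yellow content, 42 mm across, 38 high, bystander; origin under its centre.
- glass_jar: Small open glass jar, 62 mm across, 60 high, bystander; origin under its centre.

How it is judged (in metres and radians):
On the way:
1. the sled's nose is under the lips, inside the channel (x of sled_nose in the frame of dock above 0.008 m and z of sled_nose in the frame of dock between 0.008 and 0.0255 m and y of sled_nose in the frame of dock between -0.01 and 0.01 m), for 0.1 s.
At the end, for the whole second after the job is handed in: The sled lies flat on the pocket floor, nose under both lips, tail behind the deck edge: plate centre 12.5 to 15.5 mm above the table, tilt under 0.03 rad, in line with the channel within 0.08 rad and 6 mm, centre 5 to 37 mm along +x of the dock's origin, at rest and released (z of sled_center in the frame of dock between 0.0125 and 0.0155 m and x of sled_center in the frame of dock between 0.005 and 0.037 m and y of sled_center in the frame of dock between -0.006 and 0.006 m and angle between sled_center's own z axis and vertical below 0.03 rad and angle between the x axis of sled_center and the x axis of dock, either way round below 0.08 rad and x of sled_nose in the frame of dock above 0.05 m and linear speed of sled below 0.02 m/s); the robot touches nothing.
It fails at once if the sled is pressed against the dock (pad, lips, cheeks, deck or floor) with more than 25 N (contact force between sled and dock above 25 N).
It fails at once if the robot presses on the dock with more than 25 N (contact force between any of the fingers, the arm and dock above 25 N).
It fails at once if the sled is tipped by more than 0.6 rad (angle between sled_center's own z axis and vertical above 0.6 rad).
It fails at once if a thing standing around is moved by more than 30 mm (distance of any of nail_brush, steel_bowl, food_cup, glass_jar from where it was at the start of the episode above 0.03 m).
It also fails if it takes over 72 s, if anything falls off the work surface, if the arm or the gripper's body presses on something with over 40 N, if the wrist force passes 120 N, or if a joint passes its speed limit or range.

## Working session

There is one attempt and no reset: what is moved stays moved. The work goes in short steps, Python scripts to look and compute and a tool call to move; the robot and the scene stay as the last step left them, time stands still between calls to the robot, and variables do not carry over. Pictures are saved under pics/ and viewed, and the job is handed in when it is done.

Besides the shell and the picture viewer there is one more tool, called after "Call:" by a JSON object that holds its "method" and its "body". arm_command: Moves the arm, as the interface text tells. Its arguments: {"type":"object","properties":{"deltas":{"type":"array","items":{"type":"array"}},"grip_force":{"type":"number"}},"required":["deltas"]}

```bash
mkdir -p pics; ls; cat > h.py <<'E'
import numpy as np,cv2
from workcell import env,cams
def save(f,n): cv2.imwrite('pics/'+n,cv2.cvtColor(f['img'],cv2.COLOR_RGB2BGR))
def ray(f,uv,z):
    K=np.array(f['K'],float);R=cv2.Rodrigues(np.array(f['rvec'],float))[0];t=np.array(f['tvec'],float).ravel()
    d=R.T@np.linalg.inv(K)@np.array([uv[0],uv[1],1.]);c=-R.T@t
    return c+d*(z-c[2])/d[2]
def proj(f,P):
    return cv2.projectPoints(np.array(P,float).reshape(-1,3),np.array(f['rvec'],float),np.array(f['tvec'],float),np.array(f['K'],float),None)[0].reshape(-1,2)
E
python3 - <<'E'
from h import *
a=cams.grab_frame('top');b=cams.grab_frame('scene')
save(a,'top0.png');save(b,'scene0.png')
for n in ['sled_center','dock','nail_brush','steel_bowl','food_cup','glass_jar','incubator_catch']:
    for f,nn in((a,'top'),(b,'scene')):
        try:
            for d in cams.silhouettes(f,n)[:2]: print(n,nn,round(d['conf'],2),np.round(d['centre']),d['region'].sum(),np.round(ray(f,d['centre'],10)))
        except Exception as e: print(n,e)
print(env.state(),env.tip_reach)
for f in(a,b): print(-cv2.Rodrigues(np.array(f['rvec'],float))[0].T@np.array(f['tvec'],float).ravel())
E
```

```text
pics
sled_center top 0.63 [364. 213.] 465 [ 581. -118.   10.]
sled_center scene 0.58 [344. 214.] 486 [ 591. -135.   10.]
dock top 0.89 [281. 258.] 2310 [505. 220.  10.]
dock scene 0.82 [288. 280.] 2363 [500. 207.  10.]
dock scene 0.52 [209. 279.] 179 [682. 398.  10.]
nail_brush top 0.56 [223. 230.] 169 [670. 393.  10.]
nail_brush scene 0.68 [209. 276.] 160 [691. 391.  10.]
steel_bowl top 0.71 [422. 167.] 800 [ 696. -397.   10.]
steel_bowl top 0.18 [280. 256.] 2286 [511. 222.  10.]
steel_bowl scene 0.96 [369. 170.] 635 [ 708. -393.   10.]
food_cup scene 0.67 [402. 164.] 86 [ 639. -524.   10.]
food_cup scene 0.37 [342. 215.] 451 [ 594. -127.   10.]
incubator_catch it knows: deck_edge, dock, dock_lips, food_cup, glass_jar, nail_brush, pad_face, sled_center, sled_nose, sled_tab, steel_bowl
incubator_catch it knows: deck_edge, dock, dock_lips, food_cup, glass_jar, nail_brush, pad_face, sled_center, sled_nose, sled_tab, steel_bowl
{'time_s': 0.7, 'qpos': array([-6.64642653e+01,  1.83099172e+01,  8.96407294e+01, -4.17566677e-04,
        7.20442378e+01, -1.14420555e+00]), 'qvel': array([-0.04509226,  0.02514308, -0.09385338,  0.02769111, -0.06625928,
        0.06361225]), 'effort': array([-9.27712535e-04, -4.12225842e+01, -2.32191217e+01,  7.25437724e-02,
        3.75012949e-02, -2.56878252e-05]), 'ee_pos': array([ 240.10447111, -522.46926075,  195.7840808 ]), 'ee_rot': array([ 84.41554593,  89.99486898, -70.90438513]), 'force': array([-0.07398682,  0.22778438,  0.07832892]), 'torque': array([-0.0060291 ,  0.03457923, -0.02813919]), 'gripper_width': 90.75707807745322} 11.0
[ -39.46420119  230.83085908 1555.97229635]
[-180.77581832  643.34250376 1163.74047948]
```

View pics/top0.png

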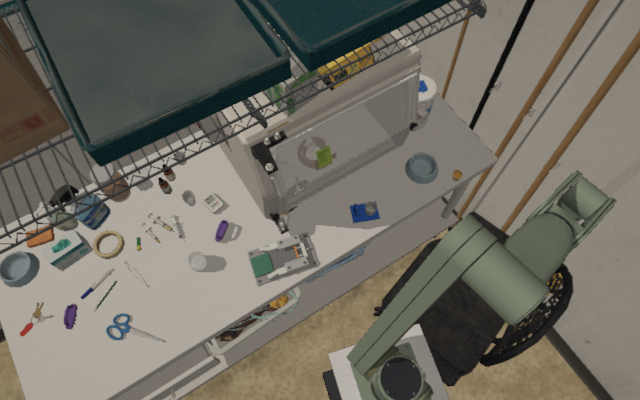

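View pics/scene0.png

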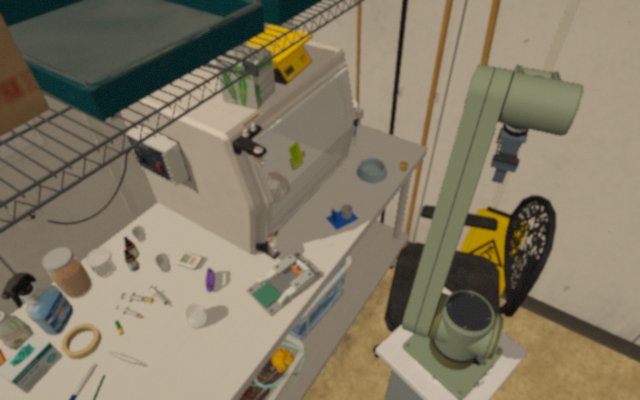

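```bash
python3 - <<'E'
import cv2
t=cv2.imread('pics/top0.png');s=cv2.imread('pics/scene0.png')
import numpy as np
c=lambda i,x,y,k,w,h:cv2.resize(i[y:y+h,x:x+w],None,fx=k,fy=k,interpolation=cv2.INTER_CUBIC)
cv2.imwrite('pics/a.png',c(t,230,210,7,105,80))
cv2.imwrite('pics/b.png',c(t,330,180,10,70,58))
cv2.imwrite('pics/c.png',c(s,235,235,7,105,80))
cv2.imwrite('pics/d.png',c(s,310,180,10,70,58))
E
```

```text
(no output)
```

View pics/a.png

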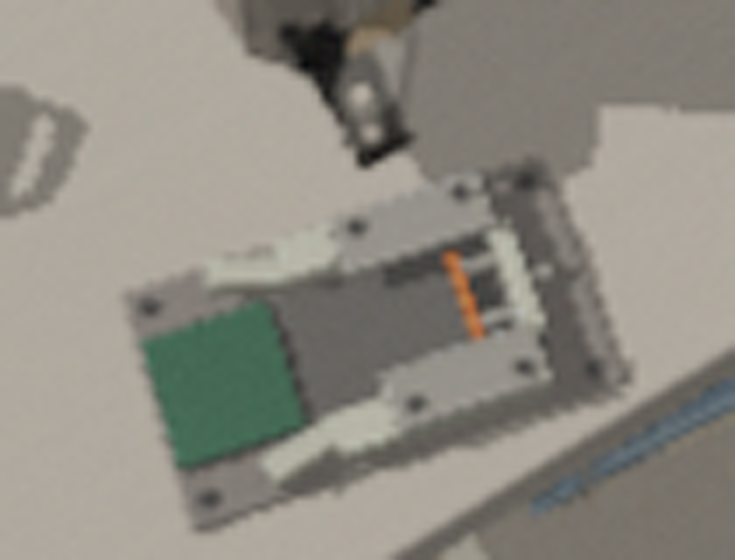

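View pics/b.png

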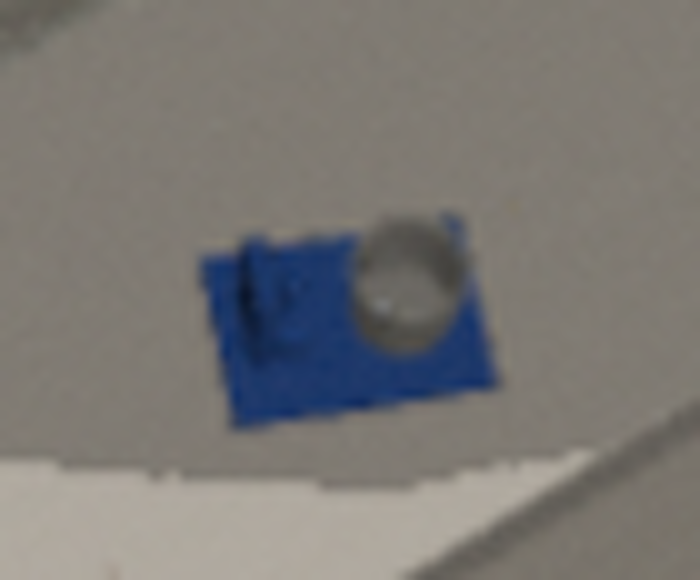

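View pics/c.png

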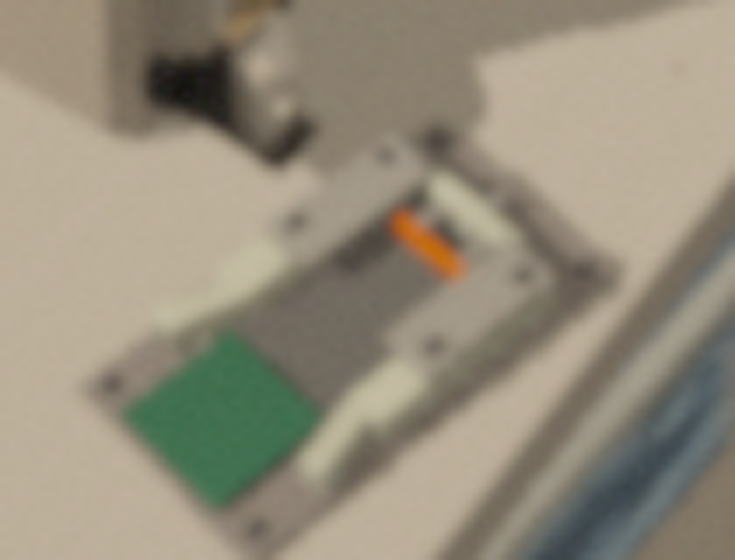

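View pics/d.png

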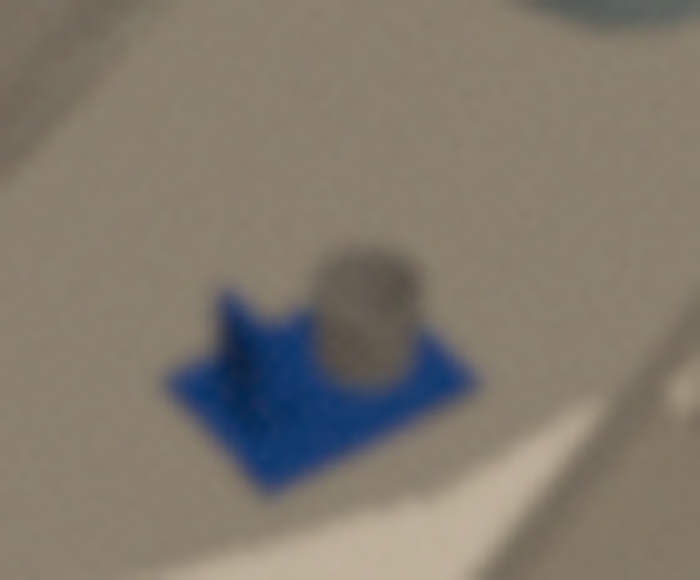

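```bash
python3 - <<'E'
import cv2
t=cv2.imread('pics/top0.png');s=cv2.imread('pics/scene0.png')
def c(i,x,y,k,w,h,n):
    o=cv2.resize(i[y:y+h,x:x+w],None,fx=k,fy=k,interpolation=cv2.INTER_CUBIC)
    o=cv2.convertScaleAbs(o,alpha=1.4,beta=-20)
    for j in range(0,w,5): cv2.line(o,(j*k+k//2,0),(j*k+k//2,8 if j%10 else 16),(0,0,255),1); cv2.putText(o,str(x+j),(j*k,26),0,.35,(0,0,255),1) if j%10==0 else 0
    for j in range(0,h,5): cv2.line(o,(0,j*k+k//2),(8 if j%10 else 16,j*k+k//2),(0,0,255),1); cv2.putText(o,str(y+j),(18,j*k+k//2),0,.35,(0,0,255),1) if j%10==0 else 0
    cv2.imwrite('pics/'+n,o)
c(t,245,230,11,72,54,'a2.png')
c(s,245,250,11,72,54,'c2.png')
E
```

```text
(no output)
```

View pics/a2.png

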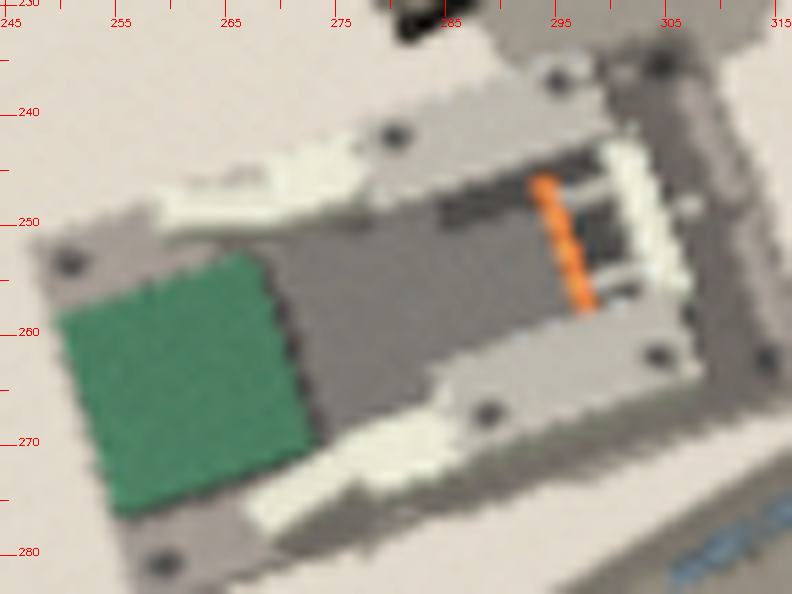

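View pics/c2.png

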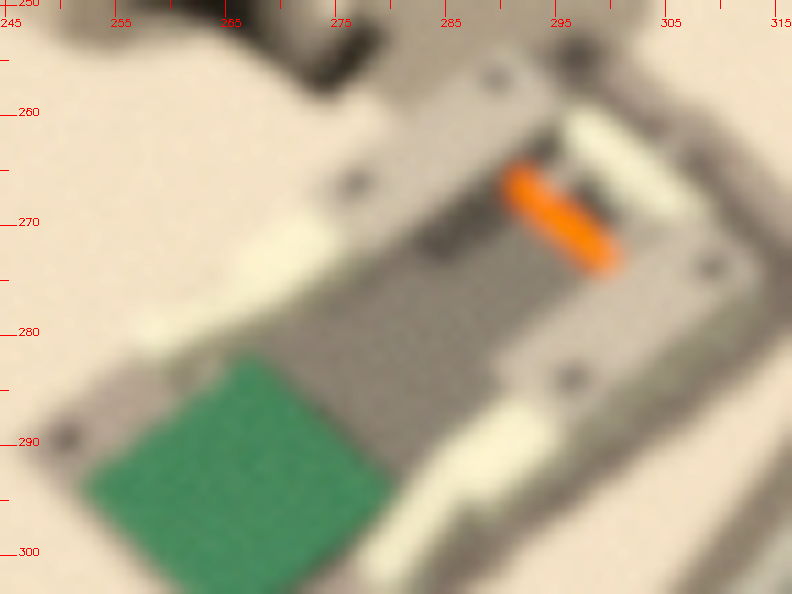

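```bash
cat > fit.py <<'E'
from h import *
from scipy.optimize import least_squares
a=cams.grab_frame('top');b=cams.grab_frame('scene')
A=lambda p:(245+(p[0]-5)/11,230+(p[1]-5)/11); B=lambda p:(245+(p[0]-5)/11,250+(p[1]-5)/11)
# (frame,px, function of params -> dock pt)
ob=[(a,A((370,203)),lambda q:(0,27,31.5)),(a,A((433,372)),lambda q:(0,-27,31.5)),
(a,A((612,135)),lambda q:(80,27,31.5)),(a,A((362,135)),lambda q:(0,q[4],31.5)),(a,A((597,58)),lambda q:(80,q[4],31.5)),
(a,A((702,375)),lambda q:(80,-q[4],31.5)),
(a,A((60,318)),lambda q:(q[5],q[6],15)),(a,A((115,515)),lambda q:(q[5],-q[6],15)),
(a,A((255,255)),lambda q:(-30+q[3],q[7],15)),(a,A((320,440)),lambda q:(-30+q[3],q[8],15)),
(a,A((543,178)),lambda q:(62+q[3]+q[9],25,23.5)),(a,A((586,308)),lambda q:(62+q[3]+q[9],-25,23.5)),
(b,B((495,362)),lambda q:(0,-27,31.5)),(b,B((378,250)),lambda q:(0,27,31.5)),(b,B((558,118)),lambda q:(80,27,31.5)),
(b,B((250,355)),lambda q:(-30+q[3],q[7],15)),(b,B((398,490)),lambda q:(-30+q[3],q[8],15)),
(b,B((85,490)),lambda q:(q[5],q[6],15)),
(b,B((518,172)),lambda q:(62+q[3]+q[9],25,23.5)),(b,B((608,258)),lambda q:(62+q[3]+q[9],-25,23.5)),
(b,B((765,275)),lambda q:(80,-q[4],31.5)),
]
def W(q,p): c,s=np.cos(q[2]),np.sin(q[2]); return (q[0]+c*p[0]-s*p[1],q[1]+s*p[0]+c*p[1],p[2])
def res(q,dbg=0):
    r=np.array([proj(f,[W(q,fn(q))])[0]-u for f,u,fn in ob])
    # camera-wise bias (calibration)
    r[:12]-=q[10:12]; r[12:]-=q[12:14]
    return r if dbg else np.r_[r.ravel(),(q[10:14])*1.0,(q[9]-3)*.2]
q0=np.array([505,200,-1.9,0,60,-100,35,34,-34,3,0,0,0,0.])
s=least_squares(res,q0,loss='soft_l1',x_scale=[10,10,.1,5,5,5,5,5,5,5,1,1,1,1])
print(np.round(s.x,3),s.cost);print(np.round(res(s.x,1),1).tolist())
E
python3 fit.py
```

```text
[ 5.03927e+02  2.17935e+02 -1.53400e+00 -1.12410e+01  5.68470e+01
 -1.06364e+02  3.33520e+01  3.43910e+01 -3.19190e+01  2.59900e+00
 -3.21000e-01 -1.52000e-01  3.53000e-01 -5.00000e-02] 5.9609556301903694
[[0.9, 1.1], [-0.2, -0.4], [0.5, 0.0], [-0.9, -0.3], [-0.7, -0.4], [-0.0, -0.3], [-0.0, 0.3], [0.2, -0.2], [-0.0, -0.2], [-0.5, 0.1], [-0.0, -0.2], [0.5, 0.7], [-0.4, 0.2], [-0.5, 0.5], [1.5, -1.2], [0.4, -0.1], [0.0, 0.1], [-0.3, -0.3], [-0.3, 0.2], [1.5, 1.2], [-0.3, -0.7]]
```

```bash
cat > ov.py <<'E'
from h import *
def W(q,P):
    c,s=np.cos(q[2]),np.sin(q[2]);P=np.array(P,float); return np.c_[q[0]+c*P[:,0]-s*P[:,1],q[1]+s*P[:,0]+c*P[:,1],P[:,2]]
def box(x0,x1,y0,y1,z): return [(x0,y0,z),(x1,y0,z),(x1,y1,z),(x0,y1,z),(x0,y0,z)]
def dockpolys(s): return [(box(0,80,27,60,31.5),(0,0,255)),(box(0,80,-60,-27,31.5),(0,0,255)),(box(-106,-30+s,-33.4,33.4,15),(255,0,0)),(box(62+s,67+s,-25,25,23.5),(255,0,255)),([(-66,46,25.5),(-30,37,25.5),(0,37,25.5)],(255,255,0)),([(-66,-46,25.5),(-30,-37,25.5),(0,-37,25.5)],(255,255,0))]
t=np.linspace(0,6.3,30)
def sledpolys(z=0): return [(box(-50,50,-35,35,z+8),(0,255,0)),(box(-50,50,-35,35,z),(0,120,0)),(box(-41,-31,-15,15,z+64),(0,255,255)),([(20+22*np.cos(k),22*np.sin(k),z+46) for k in t],(0,0,255))]
def overlay(f,items,x,y,k,w,h,n):
    o=cv2.cvtColor(f['img'],cv2.COLOR_RGB2BGR)[y:y+h,x:x+w]
    o=cv2.resize(o,None,fx=k,fy=k,interpolation=cv2.INTER_CUBIC);o=cv2.convertScaleAbs(o,alpha=1.4,beta=-20)
    for q,polys in items:
        for P,c in polys:
            u=(proj(f,W(q,P))-[x,y]+.5)*k-.5
            cv2.polylines(o,[np.round(u*16).astype(int)],False,c,1,cv2.LINE_AA,4)
    cv2.imwrite('pics/'+n,o); return o
E
cat > sled.py <<'E'
from ov import *
from scipy.optimize import least_squares
a=cams.grab_frame('top');b=cams.grab_frame('scene')
A=lambda p:(330+(p[0]+.5)/10-.5,180+(p[1]+.5)/10-.5);B=lambda p:(310+(p[0]+.5)/10-.5,180+(p[1]+.5)/10-.5)
ob=[(a,A((203,262)),(-50,35,8)),(a,A((498,385)),(50,-35,4)),(a,A((235,428)),(-50,-35,4)),(a,A((462,213)),(50,35,8)),
(a,A((255,238)),(-36,15,64)),(a,A((407,268)),(20,0,46)),
(b,B((165,382)),(-50,35,4)),(b,B((268,495)),(-50,-35,2)),(b,B((480,382)),(50,-35,4)),(b,B((230,292)),(-36,15,64)),(b,B((368,275)),(20,0,44))]
def res(q,d=0):
    r=np.array([proj(f,W(q,[p]))[0]-u for f,u,p in ob]);r[:6]-=q[3:5];r[6:]-=q[5:7]
    return r if d else np.r_[r.ravel(),q[3:7]]
s=least_squares(res,[585,-120,-1.5,0,0,0,0],loss='soft_l1',x_scale=[10,10,.1,1,1,1,1])
print(np.round(s.x,3));print(np.round(res(s.x,1),1).tolist())
a['img'];
i=[overlay(f,[(s.x[:3],sledpolys())],x,180,8,60,58,n) for f,x,n in((a,335,'s1.png'),(b,315,'s2.png'))]
D=[503.9,217.9,-1.534]
j=[overlay(f,[(D,dockpolys(-11.2))],245,y,8,72,58,n) for f,y,n in((a,230,'d1.png'),(b,250,'d2.png'))]
cv2.imwrite('pics/so.png',cv2.resize(np.hstack(i),(800,387)));cv2.imwrite('pics/do1.png',j[0]);cv2.imwrite('pics/do2.png',j[1])
E
python3 sled.py
```

```text
[ 5.86936e+02 -1.22000e+02 -1.69600e+00 -1.09000e-01 -3.50000e-01
  2.21000e-01  2.64000e-01]
[[-0.5, -0.5], [0.3, 0.1], [0.1, 0.3], [-0.3, 0.1], [-0.1, -0.4], [0.4, -0.1], [-0.3, -0.1], [0.3, 0.4], [0.7, -0.2], [-0.6, -0.6], [0.2, 1.0]]
```

View pics/so.png

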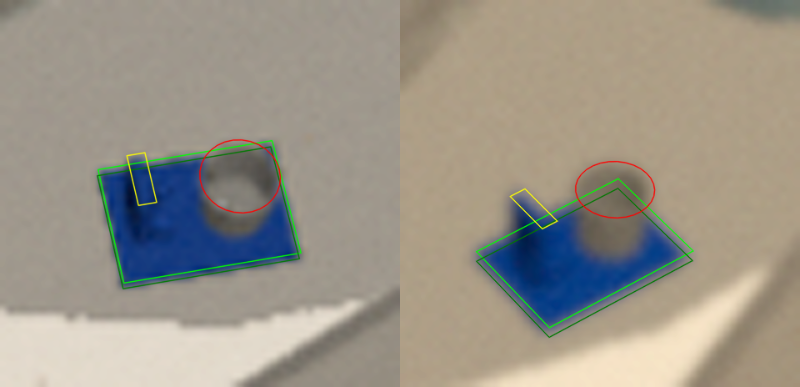

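View pics/do1.png

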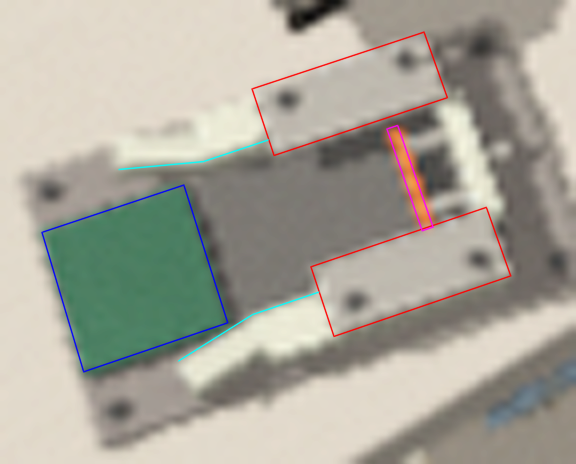

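View pics/do2.png

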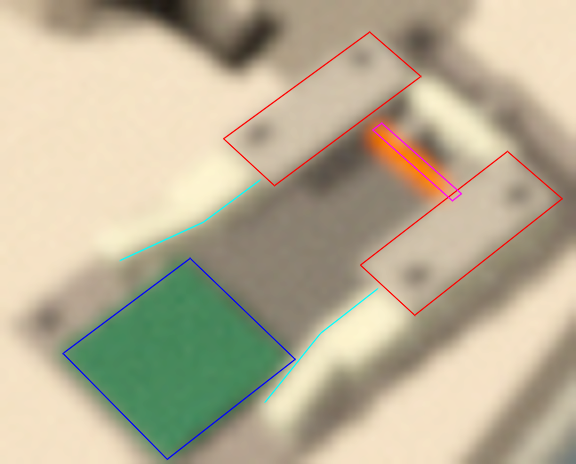

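```bash
python3 - <<'E'
from h import *
from scipy.spatial.transform import Rotation as Ro
a=cams.grab_frame('top');b=cams.grab_frame('scene')
print(ray(a,(285,229),262),ray(b,(276,256),262),'jar',ray(a,(198,262),30),ray(b,(196,316),30))
print(ray(a,(285,229),30),ray(b,(276,256),30))
for p in [(262,120),(268,142),(271,158)]: print(ray(a,p,262))
for p in [(250,145),(268,245)]: print(ray(b,p,262))
print(Ro.from_euler('xyz',env.state()['ee_rot'],degrees=True).as_matrix().round(3))
save(a,'t1.png')
t=cv2.imread('pics/t1.png');cv2.imwrite('pics/t2.png',cv2.resize(t[100:260,190:390],None,fx=3.7,fy=3.7))
E
```

```text
[500.76527945 186.01991998 262.        ] [434.7289131  277.41559958 262.        ] jar [569.71986804 497.69119555  30.        ] [573.95189497 501.84174592  30.        ]
[597.62457069 177.98563833  30.        ] [593.08611336 183.26984068  30.        ]
[912.62863894 154.30926367 262.        ]
[819.94675991 157.02025885 262.        ]
[756.73425489 163.1699543  262.        ]
[891.55149216  45.31836905 262.        ]
[480.22866452 270.58746499 262.        ]
[[ 0.     0.418 -0.909]
 [-0.    -0.909 -0.418]
 [-1.     0.     0.   ]]
```

View pics/t2.png

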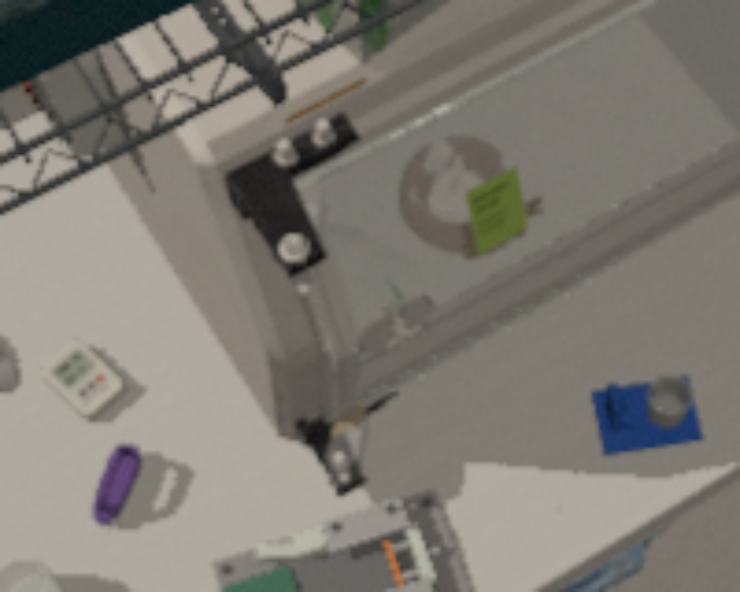

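```bash
python3 - <<'E'
from h import *
a=cams.grab_frame('top');b=cams.grab_frame('scene')
def tri(u,v):
    P=[]
    for f in(a,b):
        R=cv2.Rodrigues(np.array(f['rvec'],float))[0];P.append(np.array(f['K'])@np.c_[R,np.array(f['tvec'],float).ravel()])
    X=cv2.triangulatePoints(P[0],P[1],np.array(u,float).reshape(2,1),np.array(v,float).reshape(2,1));X=(X[:3]/X[3]).ravel()
    return X.round(),proj(a,[X])-u
print(tri((283,232),(275,257)));print(tri((270,171),(262,152)));print(tri((269,167),(247,147)));print(tri((414,127),(357,110)))
s=cv2.cvtColor(b['img'],cv2.COLOR_RGB2BGR);cv2.imwrite('pics/s5.png',cv2.resize(s[90:290,200:400],None,fx=3,fy=3))
E
```

```text
(array([589., 189.,  32.]), array([[-0.28063308, -0.23799827]]))
(array([581., 187., 485.]), array([[0.12550302, 0.09694062]]))
(array([607., 196., 485.]), array([[-4.58009626, -3.13071443]]))
(array([ 683., -289.,  353.]), array([[-2.01578669, -1.79350391]]))
```

View pics/s5.png

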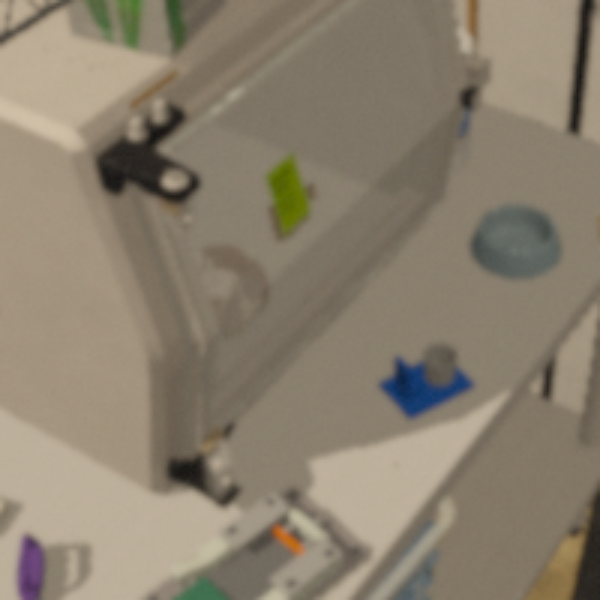

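Call:
{"method": "arm_command", "body": {"deltas": [[0.38,[351,436,-76],-0.557],[0.38,[351,436,-76],-0.557],[0.38,[351,436,-76],-0.557],[0.38,[351,436,-76],-0.557],[0.38,[351,436,-76],-0.557],[0.38,[351,436,-76],-0.557],[0.38,[351,436,-76],-0.557],[0.38,[351,436,-76],-0.557],[0.38,[351,436,-76],-0.557],[0.38,[351,436,-76],-0.557],[0.38,[351,436,-76],-0.557],[0.38,[351,436,-76],-0.557],[0.38,[351,436,-76],-0.557],[0.38,[351,436,-76],-0.557],[0.38,[351,436,-76],-0.557],[0.38,[351,436,-76],-0.557],[0.38,[351,436,-76],-0.557]], "grip_force": 20}}

```text
time_s: 2.8
ee_pos: [590.7, -87.5, 120.2]
ee_rot: [149.8, 90.0, -37.5]
force: [0.3, -0.6, -0.1]
gripper_width: 34.8
```

```bash
python3 - <<'E'
from ov import *
a=cams.grab_frame('top');b=cams.grab_frame('scene')
p=env.state();print(p['ee_pos'],p['ee_rot'],p['gripper_width'],p['force'])
t=p['ee_pos'];P=[([(t[0],t[1],t[2]-11),(t[0],t[1],8)],(255,255,255))]
S=[586.9,-122,-1.696]
i=[overlay(f,[(S,sledpolys()),([0,0,0],P)],x,y,7,56,60,n) for f,x,y,n in((a,335,178,'s1.png'),(b,310,175,'s2.png'))]
cv2.imwrite('pics/so2.png',np.hstack(i))
E
```

```text
[590.84532479 -87.20589611 120.06539397] [155.186678   89.9800846 -32.1104304] 34.65510277772474 [-0.83626489 -0.46931411 -0.48637979]
```

View pics/so2.png

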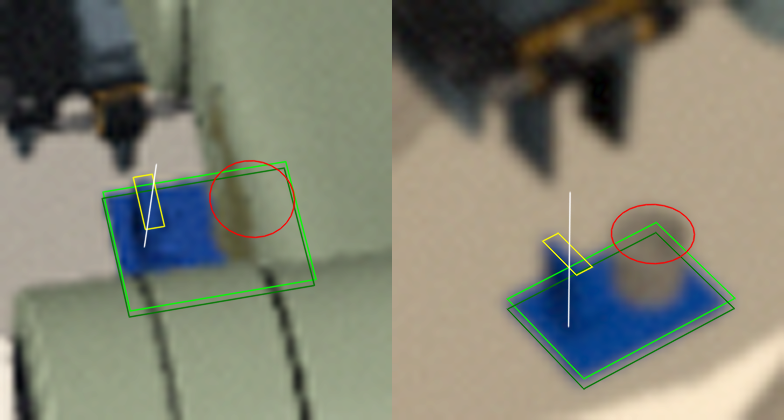

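```bash
python3 - <<'E'
from ov import *
b=cams.grab_frame('scene');a=cams.grab_frame('top')
p=env.state();t=p['ee_pos'];g=p['gripper_width']/2
print(t,p['time_s'])
G=[t[0],t[1],-1.696]
fp=[]
for s in(1,-1):
  for z in(-11,0,20): fp.append((box(s*g,s*(g+13.5),-16,16,t[2]+z),(255,255,255) if z==-11 else (0,200,255)))
i=[overlay(f,[(G,fp)],x,y,7,w,60,n) for f,x,y,w,n in((a,325,160,50,'s1.png'),(b,310,165,60,'s2.png'))]
cv2.imwrite('pics/so3.png',np.hstack(i))
E
```

```text
[590.97630976 -86.89838461 119.93980862] 3.0
```

View pics/so3.png

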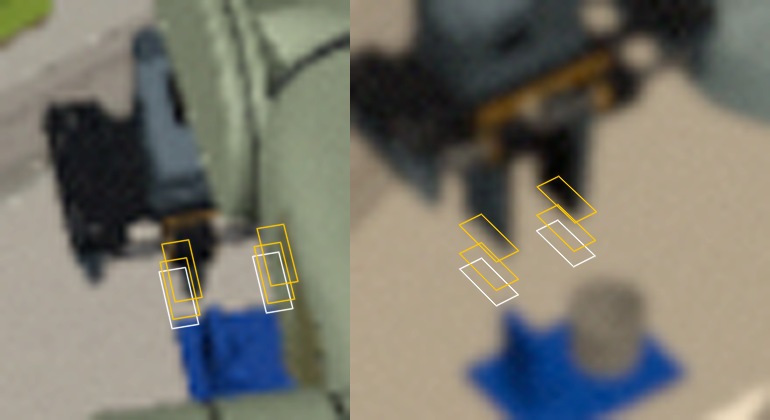

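Call:
{"method": "arm_command", "body": {"deltas": [[0.34,[0,3,-20],0],[0.34,[0,3,-35],0],[0.34,[0,3,-45],0],[0.34,[0,3,-55],0],[0.34,[0,3,-60],0],[0.34,[0,3,-60],0],[0.34,[0,3,-60],0]]}}

```text
time_s: 3.7
ee_pos: [591.5, -83.6, 60.2]
ee_rot: [172.5, 90.0, -14.8]
force: [0.4, -0.2, 0.8]
gripper_width: 31.6
```

```bash
cat > v.py <<'E'
import sys
from ov import *
b=cams.grab_frame('scene');a=cams.grab_frame('top')
p=env.state();t=p['ee_pos'];g=p['gripper_width']/2
print(t,p['time_s'],p['force'],2*g)
G=[t[0],t[1],-1.696];S=[586.9,-122,-1.696]
fp=[(box(s*g,s*(g+13.5),-16,16,t[2]-11),(255,255,255)) for s in(1,-1)]
i=[overlay(f,[(G,fp)],x,y,7,w,60,n) for f,x,y,w,n in((a,325,170,50,'s1.png'),(b,310,175,60,'s2.png'))]
cv2.imwrite('pics/'+sys.argv[1],np.hstack(i))
E
python3 v.py v1.png
```

```text
[591.64370145 -83.58002155  60.43421887] 3.8 [ 0.03037854  0.4427421  -0.5599036 ] 31.121067348046502
```

View pics/v1.png

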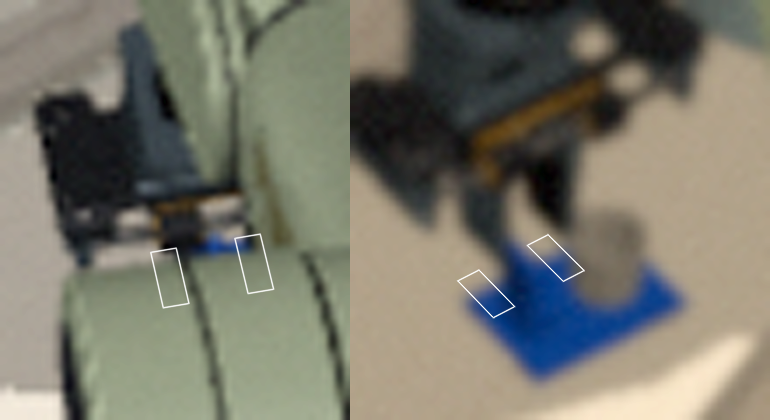

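Call:
{"method": "arm_command", "body": {"deltas": [[0.34,[0,2,-6],0],[0.34,[0,2,-12],0],[0.34,[0,2,-16],0],[0.34,[0,2,-16],0],[0.34,[0,2,-16],0]]}}

```text
time_s: 4.3
ee_pos: [591.0, -81.5, 43.5]
ee_rot: [13.3, 90.0, -174.0]
force: [0.3, 0.7, -0.3]
gripper_width: 30.8
```

```bash
python3 v.py v2.png
```

```text
[591.32307281 -81.52972031  43.91053037] 4.4 [-0.02986257 -0.70473012  0.43582902] 31.006734916985287
```

View pics/v2.png

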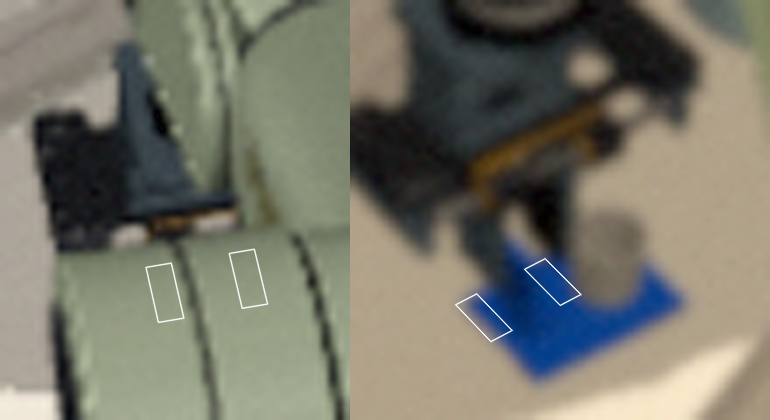

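Call:
{"method": "arm_command", "body": {"deltas": [[0.34,[0,0,-6],0],[0.34,[0,0,-6],0],[0.2,[0,0,-6],0],[0.1,[0,0,-6],0],[0.0,[0,0,-6],0],[0,[0,0,-6],0],[0,[0,0,-6],0],[0,[0,0,-6],0],[0,[0,0,-6],0],[0,[0,0,-6],0]], "grip_force": 25}}

```text
time_s: 5.4
ee_pos: [591.2, -81.5, 37.9]
ee_rot: [145.0, 90.0, -42.3]
force: [0.4, -1.3, 1.0]
gripper_width: 9.7
```

```bash
python3 v.py v3.png
```

```text
[591.24805833 -81.54476416  37.89246988] 5.5 [ 0.22783357 -1.06350613  0.59178184] 9.830003632382102
```

View pics/v3.png

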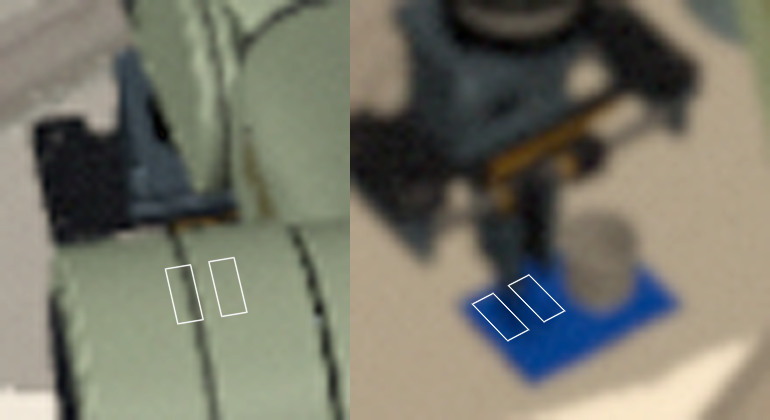

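Call:
{"method": "arm_command", "body": {"deltas": [[0,[0,0,5],0],[0,[0,0,15],0],[0,[0,0,30],0],[0,[0,0,50],0],[0,[0,0,70],0],[0,[-30,30,80],0],[0,[-70,60,80],0],[0,[-110,90,80],0.08],[0,[-120,130,80],0.16],[0,[-120,170,80],0.16],[0,[-120,210,80],0.16],[0,[-120,250,80],0.16],[0,[-120,290,80],0.16],[0,[-120,330,80],0.16],[0,[-120,370,80],0.16],[0,[-110,410,80],0.16],[0,[-100,440,80],0.16],[0,[-90,450,80],0.16],[0,[-90,450,80],0.16],[0,[-90,450,80],0.16]]}}

```text
time_s: 7.5
ee_pos: [500.5, 368.0, 117.7]
ee_rot: [38.3, 89.9, -139.7]
force: [-0.4, -0.3, -2.1]
gripper_width: 9.6
```

```bash
cat > v2.py <<'E'
import sys
from ov import *
from scipy.spatial.transform import Rotation as Ro
b=cams.grab_frame('scene');a=cams.grab_frame('top')
p=env.state();t=p['ee_pos'];g=p['gripper_width']/2
y=Ro.from_euler('xyz',p['ee_rot'],degrees=True).as_matrix()[:,1];yaw=np.arctan2(y[1],y[0])
if yaw>0: yaw-=np.pi
print(t,yaw,p['time_s'],p['force'],p['torque'],2*g)
dy=float(sys.argv[2]) if len(sys.argv)>2 else 0
D=[503.9,217.9,-1.534]
c,s=np.cos(yaw),np.sin(yaw)
S=[t[0]+36*c-dy*s,t[1]+36*s+dy*c,yaw]
d=np.array(S[:2])-D[:2];cd,sd=np.cos(D[2]),np.sin(D[2])
print('sled in dock: x %.1f y %.1f z %.1f'%(cd*d[0]+sd*d[1],-sd*d[0]+cd*d[1],t[2]-37+4))
z=t[2]-37 if len(sys.argv)<4 else t[2]-37+float(sys.argv[3])
for f,n in((a,'a'),(b,'b')):
    w,h,k=100,75,8
    m=proj(f,W(S,[(0,0,z)]))[0]
    x0,y0=int(m[0]-w/2+15),int(m[1]-h/2)
    overlay(f,[(D,dockpolys(-11.2)),(S,sledpolys(z))],x0,y0,k,w,h,sys.argv[1]+n+'.png')
    print(n,x0,y0)
E
python3 v2.py w1
```

```text
[500.45654941 367.42068839 117.94239118] -1.537728180914241 7.6 [ 0.05817932  0.64646791 -1.04932847] [ 0.04677617  0.00244932 -0.01627311] 9.697114735772436
sled in dock: x -113.5 y 1.9 z 84.9
a 212 223
b 218 251
```

View pics/w1a.png

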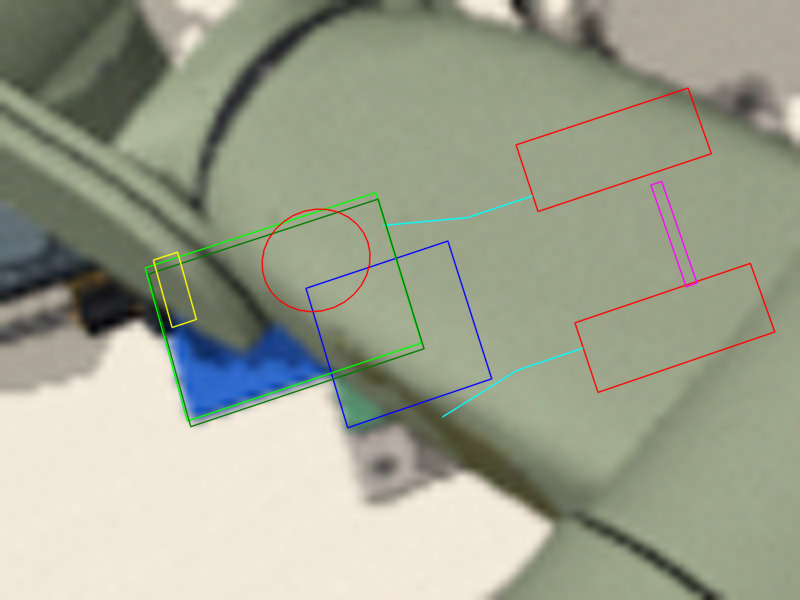

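View pics/w1b.png

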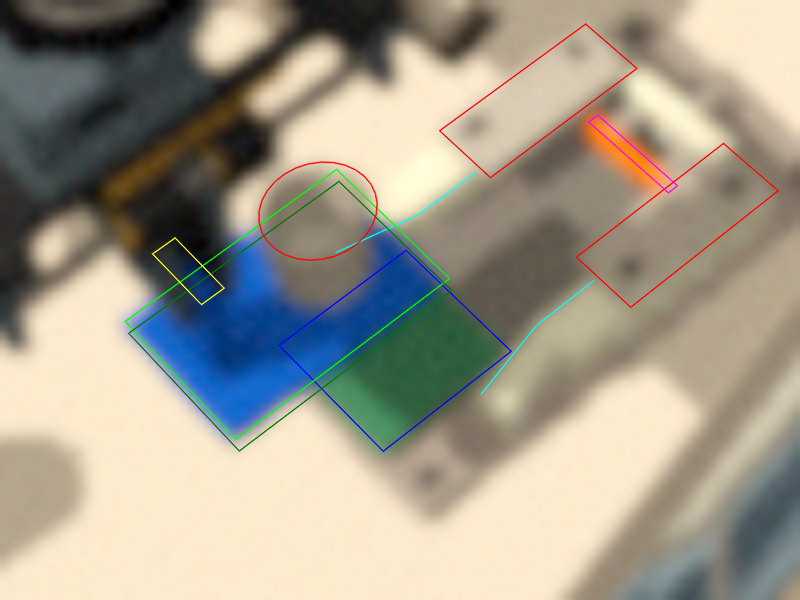

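Call:
{"method": "arm_command", "body": {"deltas": [[0,[-3,0,-20],0],[0,[-3,0,-40],0],[0,[-3,0,-50],0],[0,[-3,0,-58],0],[0,[-3,0,-61],0],[0,[-3,0,-62.5],0],[0,[-3,0,-62.5],0],[0,[-3,0,-62.5],0]]}}

```text
time_s: 8.4
ee_pos: [498.5, 368.8, 55.9]
ee_rot: [-149.5, 89.9, 32.4]
force: [-0.3, 0.8, -0.9]
gripper_width: 9.7
```

```bash
sed -i 's/t\[2\]-37/t[2]-37.9/g' v2.py; python3 v2.py w2 1.5
```

```text
[498.41778944 368.77065519  55.79989441] -1.5369710049053351 8.5 [-0.19394636 -0.52908435 -1.45272416] [ 0.08275179  0.00849058 -0.01377536] 9.481881026657932
sled in dock: x -115.0 y 1.5 z 21.9
a 214 229
b 221 263
```

View pics/w2b.png

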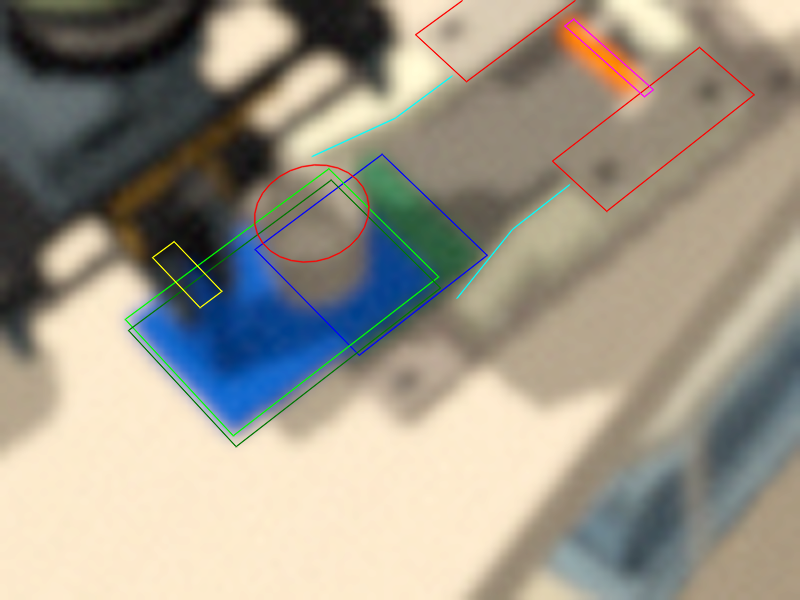

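View pics/w2a.png

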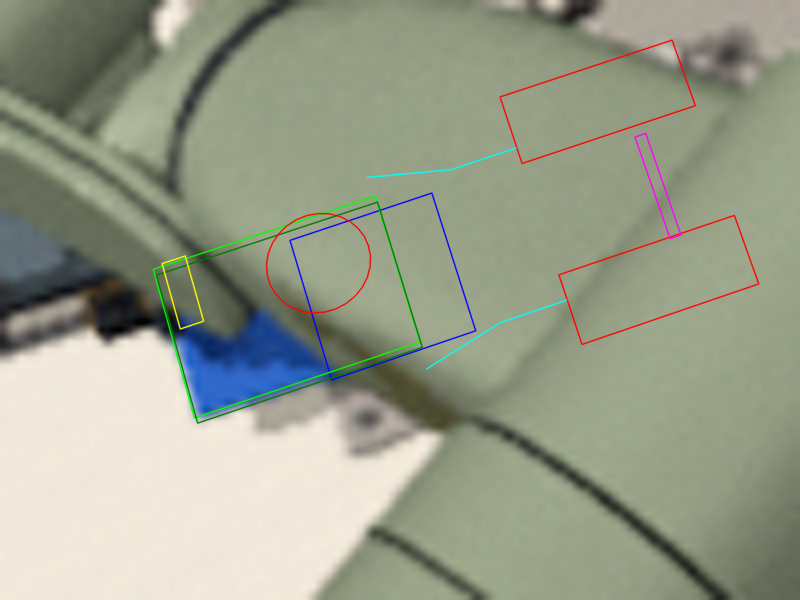

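Call:
{"method": "arm_command", "body": {"deltas": [[0,[0,0,-1],0],[0,[0,0,-2],0],[0,[0,0,-2],0],[0,[0,0,-2],0]]}}

```text
time_s: 8.9
ee_pos: [498.1, 368.5, 53.2]
ee_rot: [61.4, 90.0, -116.7]
force: [0.2, 0.8, -1.8]
gripper_width: 9.8
```

```bash
python3 -c "
from h import *
for i in range(4):
    p=env.state();print(p['ee_pos'].round(2),p['force'].round(2),p['torque'].round(3));cams.grab_frame('top')"
```

```text
[498.1  368.5   53.22] [ 0.22  0.8  -1.8 ] [0.088 0.046 0.027]
[498.13 368.54  53.24] [-0.45 -0.33 -2.75] [0.108 0.017 0.017]
[498.13 368.55  53.28] [ 0.29 -0.08 -2.17] [ 0.089 -0.035 -0.008]
[498.12 368.52  53.25] [ 0.03  0.36 -1.15] [ 0.08   0.041 -0.025]
```

Call:
{"method": "arm_command", "body": {"deltas": [[0,[0.3,-8,0],0],[0,[0.6,-16,0],0],[0,[0.9,-24,0],0],[0,[1.2,-32,0],0],[0,[1.5,-40,0],0],[0,[1.8,-48,0],0],[0,[1.8,-48,0],0],[0,[1.8,-48,0],0]]}}

```text
time_s: 9.9
ee_pos: [500.1, 320.4, 53.4]
ee_rot: [-131.2, 90.0, 50.7]
force: [0.0, 0.1, -2.0]
gripper_width: 9.7
```

```bash
python3 v2.py w3 1.5; cat > st.py <<'E'
from h import *
F=[]
for i in range(6):
    p=env.state();F.append(np.r_[p['ee_pos'],p['force'],p['torque']]);cams.grab_frame('top')
print(np.mean(F,0).round(2),p['gripper_width'])
E
python3 st.py
```

```text
[500.02905242 320.83321668  53.31589531] -1.5368404500229096 10.0 [-0.08574503  0.38684819 -1.58573079] [ 0.10428345 -0.01471792  0.03122295] 9.917421086840573
sled in dock: x -67.0 y 1.3 z 19.4
a 227 225
b 233 254
[ 4.9994e+02  3.2085e+02  5.3270e+01 -1.2000e-01 -1.0000e-01 -1.5700e+00
  1.0000e-01  4.0000e-02  0.0000e+00] 9.79212944407959
```

View pics/w3b.png

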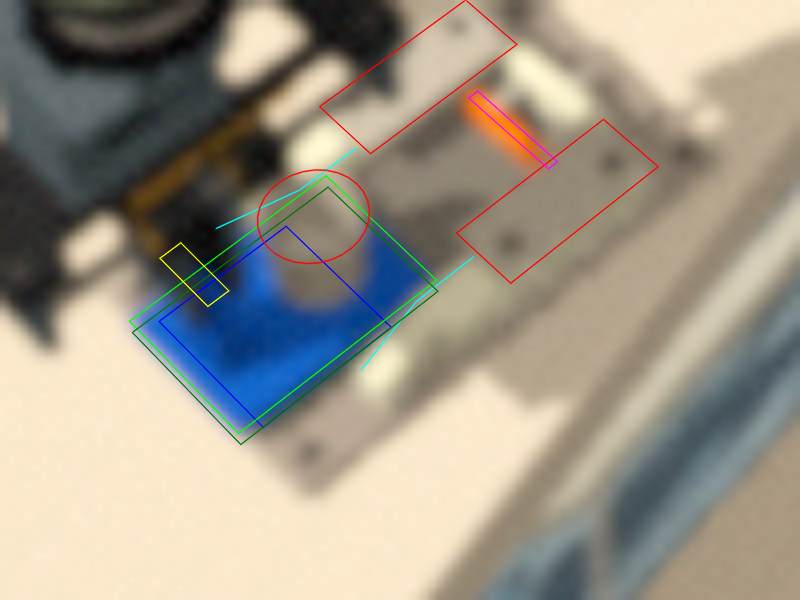

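Call:
{"method": "arm_command", "body": {"deltas": [[0,[0.1,-4,0],0],[0,[0.3,-8,0],0],[0,[0.4,-12,0],0],[0,[0.6,-16,0],0],[0,[0.7,-20,0],0],[0,[0.7,-20,0],0]]}}

```text
time_s: 10.9
ee_pos: [500.6, 299.8, 53.3]
ee_rot: [54.2, 90.0, -123.9]
force: [-0.1, 0.0, -2.2]
gripper_width: 10.0
```

```bash
python3 st.py
```

```text
[ 5.0068e+02  3.0039e+02  5.3320e+01 -2.7000e-01  1.1000e-01 -1.6600e+00
  1.1000e-01  4.0000e-02  0.0000e+00] 9.934092034599033
```

Call:
{"method": "arm_command", "body": {"deltas": [[0,[0.5,0,0],0],[0,[1.0,0,0],0],[0,[1.5,0,0],0],[0,[1.5,0,0],0]]}}

```text
time_s: 11.6
ee_pos: [502.2, 300.6, 53.2]
ee_rot: [129.7, 90.0, -48.4]
force: [0.0, 0.7, -1.2]
gripper_width: 9.9
```

```bash
python3 st.py
```

```text
[ 5.0215e+02  3.0053e+02  5.3260e+01  3.1000e-01  2.0000e-02 -1.4700e+00
  8.0000e-02  5.0000e-02 -1.0000e-02] 9.418925122713704
```

Call:
{"method": "arm_command", "body": {"deltas": [[0,[0.5,0,0],0],[0,[1.0,0,0],0],[0,[1.0,0,0],0]]}}

```text
time_s: 12.2
ee_pos: [502.7, 300.5, 53.2]
ee_rot: [5.6, 89.9, -172.5]
force: [-1.9, 0.6, -0.2]
gripper_width: 9.5
```

```bash
python3 st.py
```

```text
[ 5.0269e+02  3.0054e+02  5.3220e+01 -1.9000e+00  7.6000e-01 -5.3000e-01
  1.8000e-01  4.6000e-01 -8.0000e-02] 9.552208590691043
```

Call:
{"method": "arm_command", "body": {"deltas": [[0,[-1.5,0,0],0],[0,[-3,0,0],0],[0,[-4,0,0],0],[0,[-4,0,0],0]]}}

```text
time_s: 12.9
ee_pos: [499.3, 300.5, 53.3]
ee_rot: [168.1, 90.0, -9.9]
force: [-0.1, -0.1, -1.7]
gripper_width: 9.6
```

```bash
python3 st.py
```

```text
[ 4.9929e+02  3.0052e+02  5.3330e+01 -5.0000e-02 -4.0000e-02 -1.3900e+00
  9.0000e-02  2.0000e-02 -1.0000e-02] 9.807265800451807
```

Call:
{"method": "arm_command", "body": {"deltas": [[0,[-0.5,0,0],0],[0,[-1,0,0],0],[0,[-1.2,0,0],0],[0,[-1.2,0,0],0]]}}

```text
time_s: 13.6
ee_pos: [498.2, 300.6, 53.4]
ee_rot: [178.6, 90.0, 0.6]
force: [0.9, 0.1, -0.8]
gripper_width: 9.6
```

```bash
python3 st.py
```

```text
[ 4.9821e+02  3.0059e+02  5.3370e+01  1.1800e+00 -8.0000e-02 -1.3200e+00
  7.0000e-02 -2.6000e-01  8.0000e-02] 9.322779877509165
```

Call:
{"method": "arm_command", "body": {"deltas": [[0,[1,0,0],0],[0,[2.1,0,0],0],[0,[2.2,-4,0],0],[0,[2.4,-8,0],0],[0,[2.5,-12,0],0],[0,[2.7,-16,0],0],[0,[2.8,-20,0],0],[0,[2.8,-20,0],0]]}}

```text
time_s: 14.7
ee_pos: [500.6, 279.8, 53.3]
ee_rot: [45.3, 90.0, -132.8]
force: [0.1, -0.0, -1.6]
gripper_width: 9.9
```

```bash
python3 st.py
```

```text
[ 5.0075e+02  2.8040e+02  5.3320e+01  1.8000e-01  2.0000e-01 -1.1600e+00
  1.0000e-01  4.0000e-02 -1.0000e-02] 9.343494545341926
```

Call:
{"method": "arm_command", "body": {"deltas": [[0,[0.1,-4,0],0],[0,[0.3,-8,0],0],[0,[0.4,-12,0],0],[0,[0.6,-16,0],0],[0,[0.7,-19,0],0],[0,[0.8,-21,0],0],[0,[0.8,-21,0],0]]}}

```text
time_s: 15.7
ee_pos: [501.5, 259.2, 53.3]
ee_rot: [66.8, 90.0, -111.3]
force: [-0.0, -0.1, -1.5]
gripper_width: 9.8
```

```bash
python3 st.py
```

```text
[ 5.0157e+02  2.5952e+02  5.3300e+01  8.0000e-02 -3.3000e-01 -1.6400e+00
  7.0000e-02  2.0000e-02 -2.0000e-02] 9.712134196287566
```

Now small steps to feel for the pad (3 N).

Call:
{"method": "arm_command", "body": {"deltas": [[0,[0,-1.5,0],0],[0,[0.1,-3,0],0],[0,[0.1,-4.5,0],0],[0,[0.2,-6,0],0],[0,[0.2,-6,0],0]]}}

```text
time_s: 16.5
ee_pos: [501.8, 253.4, 53.3]
ee_rot: [-134.4, 90.0, 47.5]
force: [0.6, -0.4, -2.1]
gripper_width: 9.6
```

```bash
python3 st.py
```

```text
[ 5.0174e+02  2.5346e+02  5.3290e+01 -4.0000e-02  4.0000e-02 -1.8100e+00
  9.0000e-02  2.0000e-02 -2.0000e-02] 9.819093501213002
```

Call:
{"method": "arm_command", "body": {"deltas": [[0,[0,-1,0],0],[0,[0.1,-2,0],0],[0,[0.1,-3,0],0],[0,[0.1,-3,0],0]]}}

```text
time_s: 17.2
ee_pos: [502.0, 251.1, 53.6]
ee_rot: [-114.2, 89.9, 67.7]
force: [-1.1, 4.5, 0.4]
gripper_width: 9.2
```

```bash
python3 st.py
```

```text
[ 5.0194e+02  2.5097e+02  5.3490e+01 -1.0800e+00  4.2200e+00  4.0000e-01
  9.4000e-01  2.5000e-01 -1.0000e-02] 9.417795222529216
```

Call:
{"method": "arm_command", "body": {"deltas": [[0,[0,-1,0],0],[0,[0,-2,0],0],[0,[0,-3,0],0],[0,[0,-3,0],0]]}}

```text
time_s: 17.9
ee_pos: [502.1, 248.0, 53.5]
ee_rot: [-122.5, 89.9, 59.5]
force: [-2.2, 6.6, 1.2]
gripper_width: 9.9
```

```bash
python3 st.py
```

```text
[ 5.0209e+02  2.4803e+02  5.3510e+01 -1.1900e+00  5.8600e+00  7.6000e-01
  1.2600e+00  2.6000e-01  3.0000e-02] 9.797816174522218
```

Call:
{"method": "arm_command", "body": {"deltas": [[0,[-0.3,-1,0],0],[0,[-0.5,-2,0],0],[0,[-0.5,-3,0],0],[0,[-0.5,-3,0],0]]}}

```text
time_s: 18.6
ee_pos: [502.1, 245.6, 53.8]
ee_rot: [-130.8, 89.8, 51.2]
force: [-0.9, 7.4, 0.7]
gripper_width: 9.6
```

```bash
python3 st.py; python3 v2.py w5 1.5
```

```text
[ 5.0208e+02  2.4563e+02  5.3760e+01 -1.1800e+00  7.3200e+00  8.2000e-01
  1.5500e+00  1.9000e-01  7.0000e-02] 9.551167269075506
[502.050603   245.66334068  53.74798582] -1.5374219242751046 19.0 [-1.09395341  6.28285939  0.65269587] [1.53113652 0.13361722 0.14038616] 9.593253380284494
sled in dock: x 8.2 y 0.6 z 19.8
a 248 218
b 251 241
```

View pics/w5b.png

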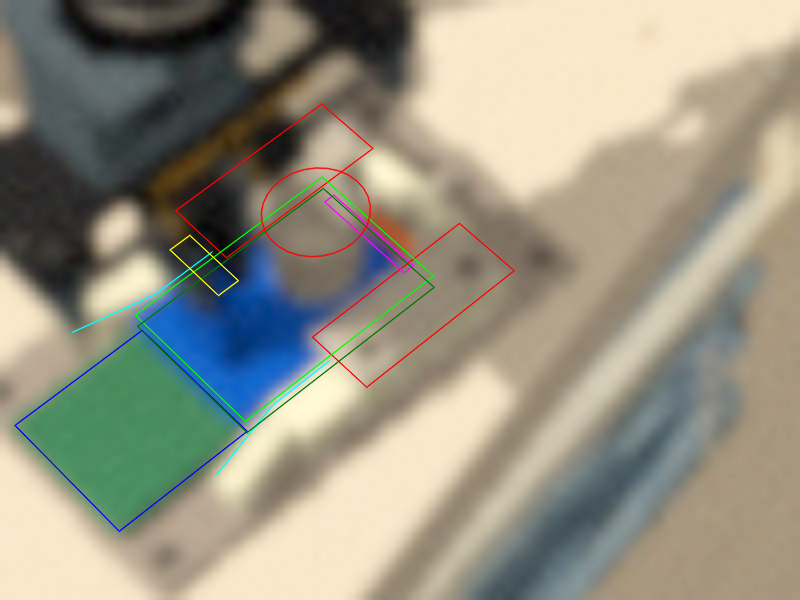

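Call:
{"method": "arm_command", "body": {"deltas": [[0,[-0.2,-0.8,0],0],[0,[-0.4,-1.5,0],0],[0,[-0.4,-2.0,0],0],[0,[-0.4,-2.0,0],0]]}}

```text
time_s: 19.4
ee_pos: [502.1, 244.0, 54.0]
ee_rot: [-134.0, 89.8, 47.9]
force: [-1.3, 7.3, 2.0]
gripper_width: 10.1
```

```bash
python3 st.py
```

```text
[ 5.0206e+02  2.4403e+02  5.3960e+01 -6.4000e-01  7.9400e+00  1.6300e+00
  1.7400e+00  1.3000e-01  9.0000e-02] 9.576223964295673
```

Call:
{"method": "arm_command", "body": {"deltas": [[0,[-0.2,-0.8,0],0],[0,[-0.2,-1.5,0],0],[0,[-0.2,-1.5,0],0]]}}

```text
time_s: 20.0
ee_pos: [502.1, 242.8, 54.1]
ee_rot: [-133.8, 89.7, 48.1]
force: [0.2, 8.2, 2.4]
gripper_width: 9.9
```

```bash
python3 st.py
```

```text
[ 5.0205e+02  2.4280e+02  5.4130e+01 -5.1000e-01  8.0500e+00  2.0400e+00
  1.8500e+00  1.0000e-01  1.0000e-01] 9.780338287650173
```

Call:
{"method": "arm_command", "body": {"deltas": [[0,[0,0,-0.7],0],[0,[0,0,-1.4],0],[0,[0,0,-2],0],[0,[0,0,-2],0]]}}

```text
time_s: 20.7
ee_pos: [502.1, 242.9, 52.1]
ee_rot: [-135.2, 89.7, 46.7]
force: [-1.3, 9.1, 1.9]
gripper_width: 9.9
```

```bash
python3 st.py
```

```text
[ 5.0214e+02  2.4285e+02  5.2170e+01 -9.1000e-01  8.7500e+00  1.9900e+00
  1.8300e+00  9.0000e-02  8.0000e-02] 9.655518991977184
```

Call:
{"method": "arm_command", "body": {"deltas": [[0,[0,0,-0.7],0],[0,[0,0,-1.4],0],[0,[0,0,-2],0],[0,[0,0,-2],0]]}}

```text
time_s: 21.4
ee_pos: [502.2, 242.8, 50.1]
ee_rot: [-136.0, 89.7, 45.9]
force: [0.6, 8.8, 2.5]
gripper_width: 9.8
```

```bash
python3 st.py
```

```text
[ 5.0218e+02  2.4284e+02  5.0170e+01 -1.3000e-01  8.5600e+00  1.9500e+00
  1.8200e+00  9.0000e-02  1.0000e-01] 9.692978092700715
```

Call:
{"method": "arm_command", "body": {"deltas": [[0,[0,0,-0.6],0],[0,[0,0,-1.2],0],[0,[0,0,-1.8],0],[0,[0,0,-1.8],0]]}}

```text
time_s: 22.1
ee_pos: [502.4, 243.3, 48.8]
ee_rot: [-133.8, 89.7, 48.1]
force: [-0.7, 10.4, 5.0]
gripper_width: 9.6
```

```bash
python3 st.py
```

```text
[ 5.0236e+02  2.4328e+02  4.8820e+01 -9.7000e-01  9.6000e+00  4.6300e+00
  1.8800e+00  2.3000e-01  9.0000e-02] 9.880669181365061
```

Call:
{"method": "arm_command", "body": {"deltas": [[0,[0,0.5,-0.5],0],[0,[0,0.5,-0.5],0],[0.12,[0,0.5,-0.5],0],[0.2,[0,0.5,-0.5],0],[0.3,[0,0.5,-0.5],0],[0.34,[0,0.5,-0.5],0],[0.34,[0,0.5,-0.5],0],[0.34,[0,0.5,-0.5],0]]}}

```text
time_s: 23.2
ee_pos: [500.6, 240.9, 46.7]
ee_rot: [56.9, 89.9, -121.1]
force: [-0.0, 0.3, -0.5]
gripper_width: 31.0
```

```bash
python3 st.py
```

```text
[ 5.0067e+02  2.4120e+02  4.6830e+01 -1.8000e-01 -3.2000e-01 -1.2000e-01
  4.0000e-02 -0.0000e+00  1.0000e-02] 30.751047772453724
```

Call:
{"method": "arm_command", "body": {"deltas": [[0.34,[0,1,6],0],[0.34,[0,1,12],0],[0.34,[0,1,20],0],[0.34,[0,1,35],0],[0.34,[0,1,55],0],[0.34,[0,1,80],0],[0.34,[0,1,110],0],[0.34,[-40,1,130],0],[0.34,[-90,1,140],0],[0.34,[-110,-30,140],0],[0.34,[-110,-80,140],0],[0.34,[-110,-130,140],0],[0.34,[-110,-180,140],0],[0.34,[-110,-230,140],0],[0.34,[-110,-280,140],0],[0.34,[-110,-330,140],0],[0.34,[-110,-330,140],0],[0.34,[-110,-330,140],0]]}}

```text
time_s: 25.3
ee_pos: [390.6, -89.3, 187.5]
ee_rot: [-163.1, 90.0, 18.6]
force: [-0.7, 0.6, 0.3]
gripper_width: 31.0
```

```bash
cat > v4.py <<'E'
from ov import *
b=cams.grab_frame('scene');a=cams.grab_frame('top');print(env.state()['force'],env.state()['time_s'])
D=[503.9,217.9,-1.534];
for x in (9,):
    S=W(D,[(x,0,0)])[0];S=[S[0],S[1],D[2]]
    for f,n,y0 in((a,'a',225),(b,'b',240)): 
        overlay(f,[],240,y0,8,85,70,'x0'+n+'.png');overlay(f,[(D,dockpolys(-11.2)),(S,sledpolys(10))],240,y0,8,85,70,'x1'+n+'.png')
E
python3 v4.py
```

```text
[-0.39541132 -0.84106401  0.4640608 ] 25.4
```

View pics/x1a.png

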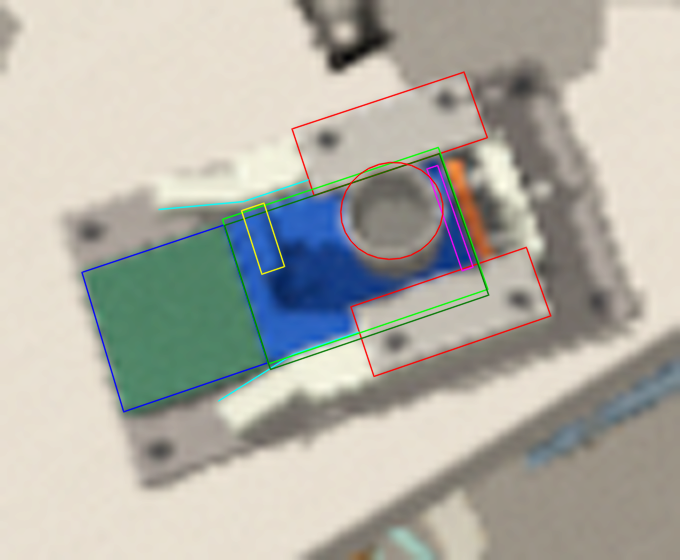

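View pics/x0b.png

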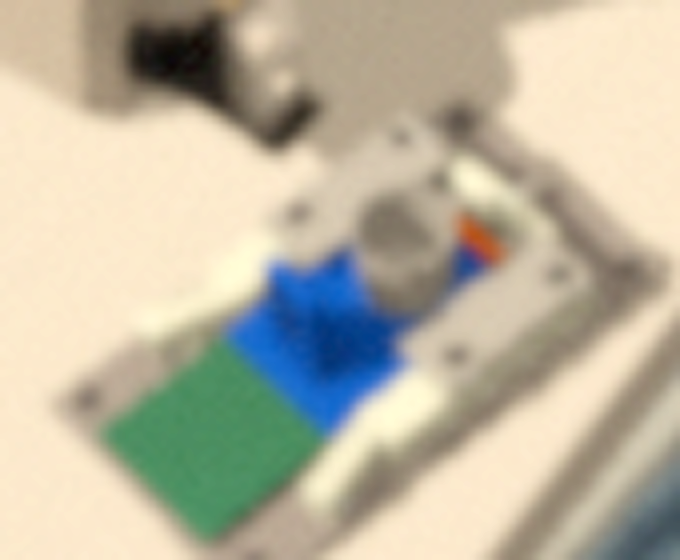

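View pics/x0a.png

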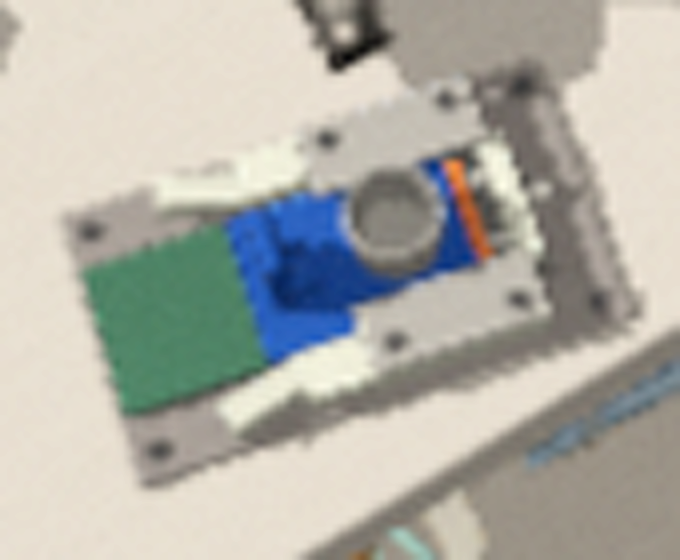

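View pics/x1b.png

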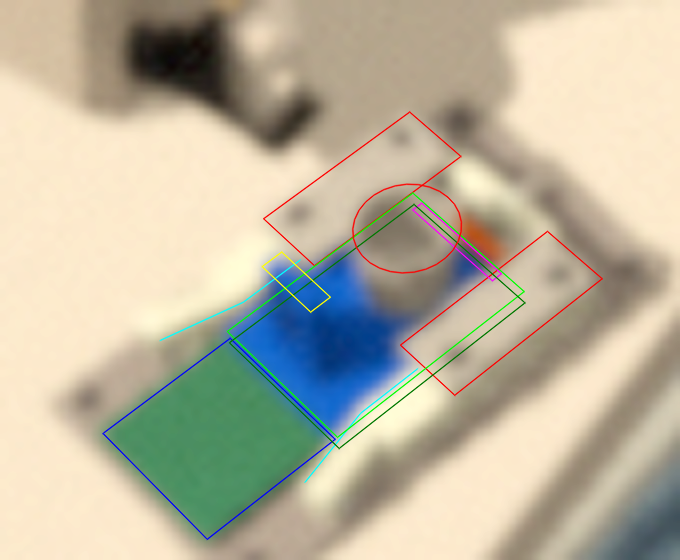

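```bash
python3 -c "
from workcell import env
print(env.job_done(), env.state()['time_s'])"
```

```text
the job is handed in; nothing more can be done
the job is handed in; nothing more can be done
```

The sled is in the dock pocket, released, and I handed the job in at about 25 s of robot time. No verdict was reported.

**What I did:**
- I gripped the tab and carried the sled to the dock on the side nearer the robot.
- In the channel I felt both cheeks: contact at TCP x ≈ 502.4 and ≈ 498.4 mm. That matches the expected 4 mm of play, so I centred between them.
- I slid it under the lips until it met the pad at about 3–4 N. I pushed roughly 9.5 mm further, to about 8 N, and lowered it past the deck edge to floor contact. The highest averaged force I read on the arm was 9.6 N, with single readings up to 10.4 N.
- Then I opened the gripper, lifted clear and moved the arm away.

**Last checks:**
- In both camera views the sled's tail lies along the deck edge, its nose is under both lips against the compressed pad, and the cup sits in the gap.
- The deck edge came out about 11 mm back from nominal, which puts the sled centre near dock x = 9 mm. That is only about 4 mm inside the 5 mm limit.
- After release the arm read only noise-level force, so the robot is touching nothing.

**Not confirmed:**
- I inferred that the sled lies flat: it reached the floor about 4 mm below the deck top and was let go there. I did not measure the tilt directly.
- The bystanders were nowhere near the path, but I did not measure them again at the end.
- The projected fingertip outlines sat several pixels off the pictures, and the first dock fit was about one pixel (roughly 3 mm) off in places. I relied on feel for the final fit.

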